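# Find the rocking service cover and press it home

## Robot

A 6-joint arm with a two-finger parallel gripper is mounted at the origin on the work surface. World frame = base frame: x ahead of the robot, y to its left, z up, the work surface at z = 0. Lengths are in mm, angles in rad, forces in N, time in s.
With the tool pointing down it reaches from about 350 to 800 mm from the base axis. Payload 7.3 kg.
Tool frame: the origin (TCP) lies at the very end of the fingers, on their centre line; the grasp point (between the pads) lies 19 mm behind it; z points along the fingers, y is the line along which they close (so a half turn about z gives the same grasp; the last joint's range is limited). The gripper opens to 85 mm and grips with 20 to 120 N. Pads are 22 mm wide; open, the fingers measure 114 mm over their backs; the gripper's body (76 mm by 85 mm) begins 54 mm behind the grasp point. The pads swing forward as they close: fully open they stand 13 mm farther back than shut.
Start: joints at [1.032, 0.342, 1.524, -0, 1.275, -0.146], TCP at [200.945, 485.042, 231.322] pointing down, gripper open.
Joint ranges: [-2.53, 2.53], [-0.77, 2.02], [0.04, 2.7], [-1, 4.14], [0.28, 2.66], [-3.11, 3.11]. Speed limits (rad/s): [2.57, 2.57, 3.14, 3.14, 3.14, 3.14].

## Interface

Orientations are given as [roll, pitch, yaw] about the fixed x, y, z axes, in that order (R = Rz(yaw) Ry(pitch) Rx(roll)).
In Python, from cell import * gives the robot as it stands.
- The arm moves only by the tool send_rows, never from a script. Its argument "rows" is a list that holds one entry, the list of rows, each a list of 5 numbers: the opening, from -1 (shut) to 1 (fully open), then the shift along the world's x, y, z in m, then the turn about the world's z in rad. A call has 1 to 20 rows; each row shifts and turns the commanded pose from where the row before left it; what a row does not reach is not made up. A row lasts 1/10 s, in which the tool goes at most 50 mm and 8.59 degrees, less where a joint would pass 70% of its speed; a pose out of reach is approached as far as the arm can. A call with a gripper value outside its range is refused whole. The fingers move at their own pace and stop on an object; "squeeze" is the grip in N (left out, the last holds). Time passes only in rows, so rows that do not move let the fingers close. It gives the time, the measured TCP pose, the force, the opening and the grip force at its end, in the units of the state.
- sense(): the state, without advancing time (a new reading comes with each control period).
- camera(name): name is "scene" or "top" or "wrist"; returns a dict with "color" (384x512x3 uint8, red, green, blue), "fx", "fy", "cx", "cy" (pixels), "eye" and "attitude" of the camera in the world. Camera axes: x right, y down, z forward; pixel columns grow to the right and rows downward; lengths in mm; the calibration is good to about 2 mm. A picture is of the moment at which its call begins. There is no depth.
- job_done(): hands the job in; it is judged then, once.
The state is a dict: "time": time; "joint_pos": joint angles; "qd": joint speeds; "joint_torque": joint torques, N m; "eef_pos": TCP position; "ee_rot": TCP orientation; "ft_force": force on the tool from outside, world axes, zero at the start; "torque": the same for the moment, N m; "opening": opening from 0.0 (shut) to 1.0 (fully open); "grasp_force": force on a finger pad.
Only numpy, scipy, OpenCV 4.12 (cv2) and the standard library are available. Lean on these libraries where they do the work, as an engineer would, in place of code of your own. Each camera call takes 0.05 s, during which the arm holds its last target. There are 200 camera calls.

## Task

One of the four identical black covers on the grey housings is not home: it rocks when pressed near an end. Press lightly with the fingertips near the ends of the covers until you have felt which one rocks, then press that one down in its middle until it is fully home and level, and let go of it. Only press: do not grip, lift or shove any cover off its housing, and leave the other things on the bench where they are.

Things in the scene. Friction and masses are not known exactly. Their poses are not given: they have to be found in the camera images.
- cover_a: One of four identical black covers, each lying unfastened on its own grey box housing. Origin: middle of its flat top; x along its length, y across, z up. Top 108 mm (x) by 84 mm (y), 6 mm plate, and a 12 mm skirt around the 100 by 76 mm housing with 1.5 mm play; 0.14 to 0.21 kg. The two thin grey lines 20 mm either side of the middle are only marks. All this holds for all four.
- cover_b: One of four identical black covers, each lying unfastened on its own grey box housing. Origin: middle of its flat top; x along its length, y across, z up. Tops lie about 60 to 68 mm above the bench: the housings stand on screw feet, so heights differ and tell nothing. All start level. A cover that is home does not give when pressed anywhere.
- cover_c: One of four identical black covers, each lying unfastened on its own grey box housing. Origin: middle of its flat top; x along its length, y across, z up. The one not home may stand at any of the four places. Its stiff catch under the middle holds it 5 mm high: 2 to 5 N near a short end (38 mm from the middle along x) dips that end 4 mm, tilts it 0.1 rad; it springs back.
- cover_d: One of four identical black covers, each lying unfastened on its own grey box housing. Origin: middle of its flat top; x along its length, y across, z up. Whichever is not home needs over 10 N straight down on its middle (15 to 20 N is ample): it goes down 5 mm onto its housing, stays there and rocks no more.
- screwdriver: Bystander: screwdriver lying flat, about 200 mm long. Origin at its underside.
- screw_jar: Bystander: clear jar with white cap, 52 mm across, 65 mm tall. Origin at the centre of its underside.
- bracket: Bystander: steel L bracket, 70 by 35 mm, 33 mm high at one end. Origin at the centre of its underside.
- gear: Bystander: white plastic hub wheel, 48 mm across, 20 mm tall. Origin at the centre of its underside.
- guide: Bystander: black plastic paper guide, 30 by 120 mm, 26 mm high. Origin at the centre of its underside.
- spool: Bystander: black rubber roller standing on end, 44 mm across, 40 mm tall. Origin at the centre of its underside.
There are look-alikes about, which are no part of the job. Leave any red or turquoise look-alike of the cover_d alone.

How it is judged:
By the outcome, as a careful person would: the job done as asked, in the order asked, and still so for the second after the job is handed in, with the robot touching nothing.
It also fails if it takes over 48 s, if anything falls off the work surface, if the arm or the gripper's body presses on something with over 40 N, if the wrist force passes 120 N, or if a joint passes its speed limit or range.

## Working session

There is one attempt and no reset: what is moved stays moved. The work goes in short steps, Python scripts to look and compute and a tool call to move; the robot and the scene stay as the last step left them, time stands still between calls to the robot, and variables do not carry over. Pictures are saved under pics/ and viewed, at most 10 in all, crops included, and the job is handed in when it is done.

Besides the shell and the picture viewer there is one more tool, called after "Call:" by a JSON object that holds its "fn" and its "kwargs", one argument or row to a line. send_rows: Moves the arm, as the interface text tells. Its arguments: {"type":"object","properties":{"rows":{"type":"array","items":{"type":"array","items":{"type":"array","items":{"type":"number"}}}},"squeeze":{"type":"number"}},"required":["rows"]}

```bash
ls; mkdir -p pics
python3 - <<'E'
from cell import *
import cv2
for n in("top","scene"):
    c=camera(n); cv2.imwrite(f"pics/{n}0.png",cv2.resize(c["color"][:,:,::-1],(800,600),interpolation=cv2.INTER_CUBIC))
    print(n,c["fx"],c["fy"],c["cx"],c["cy"],c["eye"],c["attitude"])
s=sense();print(s)
E
```

```text
pics
top 440.45242337124876 440.45242337124876 261.71607414003796 196.15354373285268 [ 366.86519881  -67.82535589 1185.78719968] [-2.977329   -0.03587395 -1.55200725]
scene 377.4324075908967 377.4324075908967 256.46288223879395 192.38005169021451 [1306.88354289  231.74096305  601.0854957 ] [-2.13597077  0.00809709  1.96373283]
{'time': 0.1, 'joint_pos': array([ 1.03194457e+00,  3.42653766e-01,  1.52490803e+00,  2.72055106e-05,
        1.27539671e+00, -1.46003728e-01]), 'qd': array([ 0.00268853, -0.00090355, -0.00234218, -0.00131509,  0.00224799,
       -0.0003539 ]), 'joint_torque': array([ 2.94462392e-03, -4.34446907e+01, -2.46492898e+01, -8.82903350e-05,
        4.50048785e-03, -5.86255695e-06]), 'eef_pos': array([200.77379553, 484.71521877, 230.69977883]), 'ee_rot': array([-3.14024512e+00, -2.24451550e-04,  2.74873653e+00]), 'ft_force': array([-0.22516503,  0.20908386, -0.21299541]), 'torque': array([-0.0378813 ,  0.00750552, -0.01375075]), 'grasp_force': 0.0, 'opening': 0.9964881996398073}
```

View pics/top0.png

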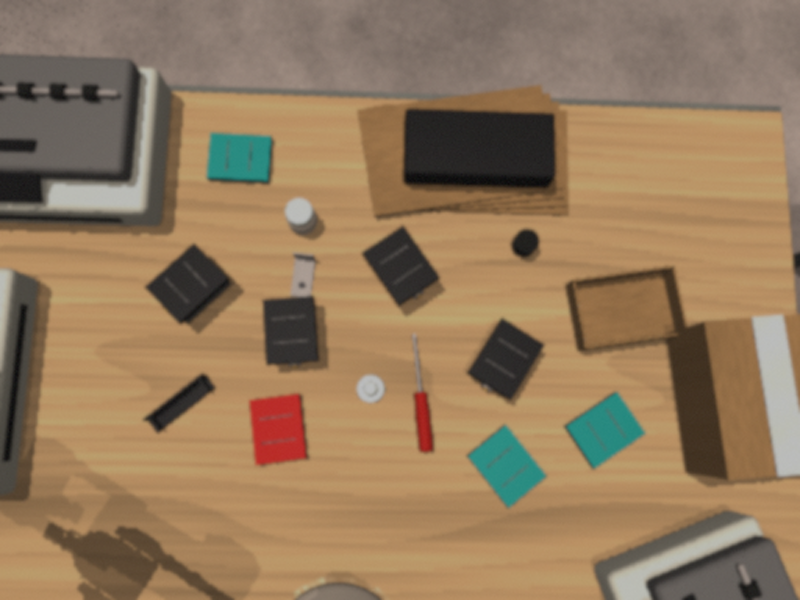

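View pics/scene0.png

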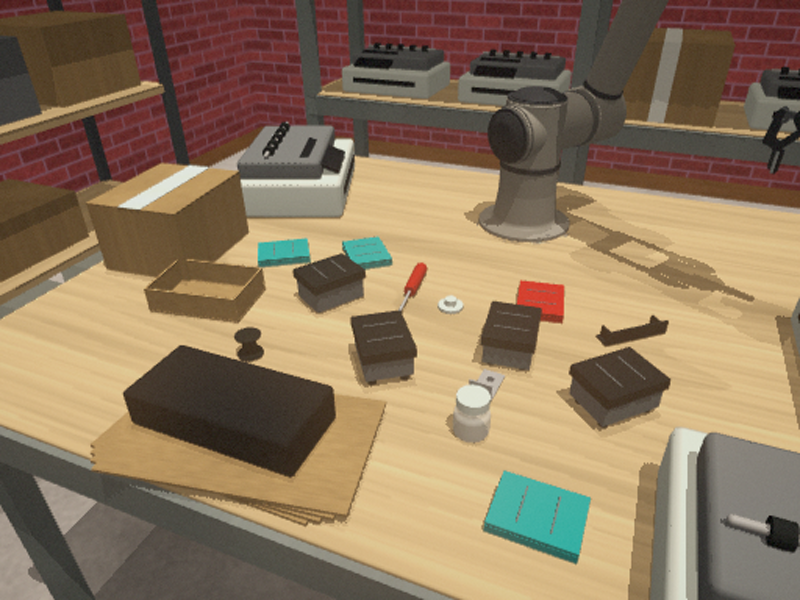

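The top view shows four black covers with two grey lines each, at 800x600 pixels: P1 (188,284), P2 (291,331), P3 (401,266) and P4 (506,360). The red item (278,430) and the turquoise ones (240,158), (506,466) and (604,430) are flat look-alikes. The big black box (480,148) has no lines and is the wrong size. I'll measure the four covers next.

```bash
cat > h.py <<'E'
from cell import *
import cv2, numpy as np
from scipy.spatial.transform import Rotation as Ro
def cam(n):
    c=camera(n); c["R"]=Ro.from_euler("xyz",c["attitude"]).as_matrix(); return c
def unproj(c,u,v,z):
    d=c["R"]@np.array([(u-c["cx"])/c["fx"],(v-c["cy"])/c["fy"],1]); e=np.array(c["eye"]); return e+d*(z-e[2])/d[2]
def proj(c,P):
    p=(np.atleast_2d(P)-c["eye"])@c["R"]; return np.c_[c["fx"]*p[:,0]/p[:,2]+c["cx"],c["fy"]*p[:,1]/p[:,2]+c["cy"]]
E
python3 - <<'E'
from h import *
c=cam("top"); im=c["color"]; g=im.max(2).astype(int)
big=im[:,:,::-1].copy()
big=cv2.resize(big,None,fx=3,fy=3,interpolation=cv2.INTER_CUBIC)
for k,(u,v) in enumerate([(188,284),(291,331),(401,266),(506,360)]):
    u*=.64;v*=.64
    m=np.zeros(g.shape,np.uint8); m[(g<62)]=1
    m=cv2.morphologyEx(m,cv2.MORPH_CLOSE,np.ones((3,3)))
    n,l=cv2.connectedComponents(m); lab=l[int(v),int(u)]
    ys,xs=np.where(l==lab)
    P=np.array([unproj(c,x,y,64)[:2] for x,y in zip(xs,ys)],np.float32)
    r=cv2.minAreaRect(P); b=cv2.boxPoints(r)
    e=b[1]-b[0],b[2]-b[1]; e=max(e,key=np.linalg.norm); yaw=np.arctan2(e[1],e[0])
    print(k+1,np.round(r[0],1),np.round(r[1],1),"yaw",round(float(yaw),3),len(xs),"reach",np.hypot(*r[0]))
    q=proj(c,np.c_[b,np.full(4,64)])
    cv2.polylines(big,[np.int32(q*3+1)],True,(0,255,0),1)
cv2.imwrite("pics/fit.png",cv2.resize(big[400:800,250:1080],(800,386)))
E
```

```text
1 [581.1 256.9] [ 89.6 102.1] yaw -0.78 1356 reach 635.3680907644138
2 [509.2  87.7] [104.1  79.7] yaw 0.104 1197 reach 516.701080416025
3 [622.2 -89.5] [104.9  78.5] yaw 0.628 1172 reach 628.5683581627247
4 [ 470.2 -264.1] [ 78.7 104.4] yaw -0.545 1232 reach 539.2723992846896
```

View pics/fit.png

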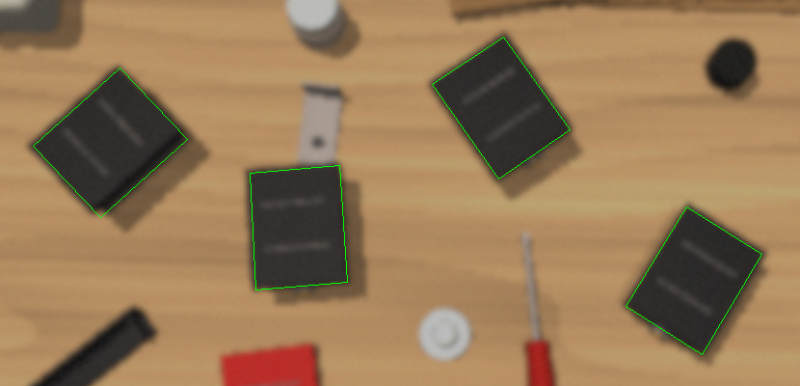

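Fits agree with the given 108 x 84 mm size and the reach. P1's fit includes a strip of skirt, so its middle is nearer (583,259). All four are candidates, and only pressing can tell them apart. First I'll shut the fingers and go to P1's near end at (556,286).

Call:
{"fn": "send_rows", "kwargs": {
  "rows": [
    [[-1,0.0355,-0.0199,-0.013,0],[-1,0.0355,-0.0199,-0.013,0],[-1,0.0355,-0.0199,-0.013,0],[-1,0.0355,-0.0199,-0.013,0],[-1,0.0355,-0.0199,-0.013,0],[-1,0.0355,-0.0199,-0.013,0],[-1,0.0355,-0.0199,-0.013,0],[-1,0.0355,-0.0199,-0.013,0],[-1,0.0355,-0.0199,-0.013,0],[-1,0.0355,-0.0199,-0.013,0],[-1,0,0,-0.02,0],[-1,0,0,0,0],[-1,0,0,0,0]]
  ]
}}

```text
time: 1.45
eef_pos: [555.3, 286.1, 81.0]
ee_rot: [-3.141, -0.001, 2.749]
ft_force: [0.3, 0.6, -0.0]
opening: -0.003
grasp_force: 0.0
```

Call:
{"fn": "send_rows", "kwargs": {
  "rows": [
    [[-1,0,0,-0.01,0],[-1,0,0,-0.001,0],[-1,0,0,0,0]]
  ]
}}

```text
time: 1.75
eef_pos: [555.5, 286.5, 70.5]
ee_rot: [3.142, 0.0, 2.75]
ft_force: [0.4, -0.5, 0.1]
opening: -0.003
grasp_force: 0.0
```

Call:
{"fn": "send_rows", "kwargs": {
  "rows": [
    [[-1,0,0,-0.001,0],[-1,0,0,-0.001,0],[-1,0,0,0,0]]
  ]
}}

```text
time: 2.05
eef_pos: [555.9, 286.1, 68.4]
ee_rot: [3.141, 0.0, 2.749]
ft_force: [-0.1, -0.4, -0.7]
opening: 0.001
grasp_force: 0.0
```

Call:
{"fn": "send_rows", "kwargs": {
  "rows": [
    [[-1,0,0,-0.001,0],[-1,0,0,0,0]]
  ]
}}

```text
time: 2.25
eef_pos: [555.9, 286.0, 67.2]
ee_rot: [-3.142, -0.0, 2.749]
ft_force: [0.4, -0.2, 0.5]
opening: 0.005
grasp_force: 0.0
```

Call:
{"fn": "send_rows", "kwargs": {
  "rows": [
    [[-1,0,0,-0.001,0],[-1,0,0,0,0]]
  ]
}}

```text
time: 2.45
eef_pos: [555.9, 286.0, 66.2]
ee_rot: [-3.141, -0.0, 2.749]
ft_force: [-1.0, 0.1, -0.3]
opening: 0.001
grasp_force: 0.0
```

Call:
{"fn": "send_rows", "kwargs": {
  "rows": [
    [[-1,0,0,-0.001,0],[-1,0,0,0,0]]
  ]
}}

```text
time: 2.65
eef_pos: [555.9, 286.0, 65.2]
ee_rot: [-3.141, -0.0, 2.749]
ft_force: [-0.7, 0.4, -0.9]
opening: 0.001
grasp_force: 0.0
```

Call:
{"fn": "send_rows", "kwargs": {
  "rows": [
    [[-1,0,0,-0.001,0],[-1,0,0,0,0]]
  ]
}}

```text
time: 2.85
eef_pos: [556.0, 286.1, 64.4]
ee_rot: [3.141, 0.0, 2.749]
ft_force: [0.3, -0.2, 1.2]
opening: 0.004
grasp_force: 0.7
```

Call:
{"fn": "send_rows", "kwargs": {
  "rows": [
    [[-1,0,0,-0.001,0],[-1,0,0,0,0]]
  ]
}}

```text
time: 3.05
eef_pos: [556.0, 286.1, 64.4]
ee_rot: [3.141, 0.001, 2.749]
ft_force: [-2.9, -0.9, 7.3]
opening: 0.001
grasp_force: 3.6
```

P1 is rigid: 7 N and no give, so it is home. Next is P2's near end at (471,84).

Call:
{"fn": "send_rows", "kwargs": {
  "rows": [
    [[-1,0,0,0.02,0],[-1,-0.0142,-0.0337,0,0],[-1,-0.0142,-0.0337,0,0],[-1,-0.0142,-0.0337,0,0],[-1,-0.0142,-0.0337,0,0],[-1,-0.0142,-0.0337,0,0],[-1,-0.0142,-0.0337,0,0],[-1,0,0,0,0],[-1,0,0,-0.014,0],[-1,0,0,0,0]]
  ]
}}

```text
time: 4.05
eef_pos: [470.2, 83.9, 68.5]
ee_rot: [-3.141, -0.002, 2.748]
ft_force: [0.1, 0.9, -0.7]
opening: -0.003
grasp_force: 0.0
```

Call:
{"fn": "send_rows", "kwargs": {
  "rows": [
    [[-1,0,0,-0.001,0],[-1,0,0,0,0]]
  ]
}}

```text
time: 4.25
eef_pos: [471.0, 84.3, 68.5]
ee_rot: [3.141, 0.0, 2.749]
ft_force: [-0.6, 0.1, 0.8]
opening: -0.002
grasp_force: 0.0
```

Call:
{"fn": "send_rows", "kwargs": {
  "rows": [
    [[-1,0,0,-0.001,0],[-1,0,0,0,0]]
  ]
}}

```text
time: 4.45
eef_pos: [470.9, 84.1, 67.5]
ee_rot: [3.141, 0.0, 2.749]
ft_force: [-0.8, 0.6, -0.2]
opening: -0.001
grasp_force: 0.0
```

Call:
{"fn": "send_rows", "kwargs": {
  "rows": [
    [[-1,0,0,-0.001,0],[-1,0,0,0,0]]
  ]
}}

```text
time: 4.65
eef_pos: [470.7, 83.9, 66.3]
ee_rot: [3.142, -0.0, 2.749]
ft_force: [-0.4, 0.3, -0.1]
opening: -0.003
grasp_force: 0.0
```

Call:
{"fn": "send_rows", "kwargs": {
  "rows": [
    [[-1,0,0,-0.001,0],[-1,0,0,0,0]]
  ]
}}

```text
time: 4.85
eef_pos: [470.7, 83.8, 65.2]
ee_rot: [3.142, -0.0, 2.749]
ft_force: [0.3, -0.1, 0.3]
opening: 0.0
grasp_force: 0.0
```

Call:
{"fn": "send_rows", "kwargs": {
  "rows": [
    [[-1,0,0,-0.001,0],[-1,0,0,0,0]]
  ]
}}

```text
time: 5.05
eef_pos: [470.7, 83.8, 64.2]
ee_rot: [3.142, -0.0, 2.749]
ft_force: [-0.7, 1.2, 0.3]
opening: 0.001
grasp_force: 0.0
```

Call:
{"fn": "send_rows", "kwargs": {
  "rows": [
    [[-1,0,0,-0.001,0],[-1,0,0,0,0]]
  ]
}}

```text
time: 5.25
eef_pos: [470.7, 83.8, 63.2]
ee_rot: [3.142, -0.0, 2.749]
ft_force: [-0.5, 0.1, 0.8]
opening: 0.001
grasp_force: 0.0
```

Call:
{"fn": "send_rows", "kwargs": {
  "rows": [
    [[-1,0,0,-0.001,0],[-1,0,0,0,0]]
  ]
}}

```text
time: 5.45
eef_pos: [470.7, 83.8, 62.2]
ee_rot: [3.142, -0.0, 2.749]
ft_force: [0.2, -0.3, 0.6]
opening: 0.006
grasp_force: 0.0
```

Call:
{"fn": "send_rows", "kwargs": {
  "rows": [
    [[-1,0,0,-0.001,0],[-1,0,0,0,0]]
  ]
}}

```text
time: 5.65
eef_pos: [470.7, 83.8, 61.2]
ee_rot: [3.142, -0.0, 2.749]
ft_force: [-0.2, -0.3, 0.2]
opening: -0.003
grasp_force: 0.0
```

Call:
{"fn": "send_rows", "kwargs": {
  "rows": [
    [[-1,0,0,-0.001,0],[-1,0,0,0,0]]
  ]
}}

```text
time: 5.85
eef_pos: [470.8, 83.9, 60.6]
ee_rot: [3.141, 0.0, 2.749]
ft_force: [-0.7, 0.2, 4.2]
opening: -0.0
grasp_force: 1.8
```

Call:
{"fn": "send_rows", "kwargs": {
  "rows": [
    [[-1,0,0,-0.0005,0],[-1,0,0,0,0]]
  ]
}}

```text
time: 6.05
eef_pos: [470.8, 83.9, 60.6]
ee_rot: [3.141, 0.001, 2.749]
ft_force: [-3.0, -1.0, 9.9]
opening: 0.002
grasp_force: 4.6
```

P2 is rigid at z=60.6 under 10 N, so it is home too. Next is P3's near end at (591,-112).

Call:
{"fn": "send_rows", "kwargs": {
  "rows": [
    [[-1,0,0,0.021,0],[-1,0.02,-0.0327,0,0],[-1,0.02,-0.0327,0,0],[-1,0.02,-0.0327,0,0],[-1,0.02,-0.0327,0,0],[-1,0.02,-0.0327,0,0],[-1,0.02,-0.0327,0,0],[-1,0,0,0,0],[-1,0,0,-0.011,0],[-1,0,0,0,0]]
  ]
}}

```text
time: 7.05
eef_pos: [589.4, -111.3, 68.0]
ee_rot: [-3.142, -0.003, 2.749]
ft_force: [-0.7, 0.4, 0.3]
opening: 0.002
grasp_force: 0.0
```

Call:
{"fn": "send_rows", "kwargs": {
  "rows": [
    [[-1,0,0,-0.001,0],[-1,0,0,0,0]]
  ]
}}

```text
time: 7.25
eef_pos: [590.3, -111.3, 68.7]
ee_rot: [3.141, -0.001, 2.75]
ft_force: [-0.2, -0.6, 0.4]
opening: -0.0
grasp_force: 0.0
```

Call:
{"fn": "send_rows", "kwargs": {
  "rows": [
    [[-1,0,0,-0.001,0],[-1,0,0,0,0]]
  ]
}}

```text
time: 7.45
eef_pos: [590.7, -112.0, 67.9]
ee_rot: [3.141, 0.0, 2.749]
ft_force: [-0.2, -0.2, -0.3]
opening: -0.001
grasp_force: 0.0
```

Call:
{"fn": "send_rows", "kwargs": {
  "rows": [
    [[-1,0,0,-0.001,0],[-1,0,0,0,0]]
  ]
}}

```text
time: 7.65
eef_pos: [590.8, -112.1, 67.4]
ee_rot: [3.141, 0.0, 2.749]
ft_force: [-0.7, 1.2, 4.1]
opening: 0.001
grasp_force: 2.3
```

Call:
{"fn": "send_rows", "kwargs": {
  "rows": [
    [[-1,0,0,-0.0005,0],[-1,0,0,0,0]]
  ]
}}

```text
time: 7.85
eef_pos: [590.9, -112.2, 67.4]
ee_rot: [3.141, 0.001, 2.749]
ft_force: [-2.5, 2.8, 8.5]
opening: 0.004
grasp_force: 4.1
```

P3 is rigid under 8.5 N, so it is home. Next is P4's near end at (438,-244), to feel it rock.

Call:
{"fn": "send_rows", "kwargs": {
  "rows": [
    [[-1,0,0,0.016,0],[-1,-0.0255,-0.022,0,0],[-1,-0.0255,-0.022,0,0],[-1,-0.0255,-0.022,0,0],[-1,-0.0255,-0.022,0,0],[-1,-0.0255,-0.022,0,0],[-1,-0.0255,-0.022,0,0],[-1,0,0,0,0],[-1,0,0,-0.012,0],[-1,0,0,0,0]]
  ]
}}

```text
time: 8.85
eef_pos: [437.6, -243.3, 68.8]
ee_rot: [3.141, -0.002, 2.749]
ft_force: [0.4, 0.3, -0.3]
opening: 0.004
grasp_force: 0.0
```

Call:
{"fn": "send_rows", "kwargs": {
  "rows": [
    [[-1,0,0,-0.001,0],[-1,0,0,0,0]]
  ]
}}

```text
time: 9.05
eef_pos: [438.3, -243.7, 69.0]
ee_rot: [3.141, -0.0, 2.75]
ft_force: [-0.1, 0.0, 0.3]
opening: 0.003
grasp_force: 0.0
```

Call:
{"fn": "send_rows", "kwargs": {
  "rows": [
    [[-1,0,0,-0.001,0],[-1,0,0,0,0]]
  ]
}}

```text
time: 9.25
eef_pos: [438.0, -244.1, 68.3]
ee_rot: [3.142, 0.0, 2.749]
ft_force: [-0.0, 0.6, 0.0]
opening: 0.002
grasp_force: 0.0
```

Call:
{"fn": "send_rows", "kwargs": {
  "rows": [
    [[-1,0,0,-0.001,0],[-1,0,0,0,0]]
  ]
}}

```text
time: 9.45
eef_pos: [437.8, -244.3, 67.3]
ee_rot: [3.141, 0.0, 2.749]
ft_force: [-0.5, 1.2, 0.5]
opening: 0.002
grasp_force: 0.0
```

Call:
{"fn": "send_rows", "kwargs": {
  "rows": [
    [[-1,0,0,-0.001,0],[-1,0,0,0,0]]
  ]
}}

```text
time: 9.65
eef_pos: [437.7, -244.3, 66.2]
ee_rot: [3.141, -0.0, 2.749]
ft_force: [0.4, -0.7, 0.0]
opening: -0.001
grasp_force: 0.0
```

Call:
{"fn": "send_rows", "kwargs": {
  "rows": [
    [[-1,0,0,-0.001,0],[-1,0,0,0,0]]
  ]
}}

```text
time: 9.85
eef_pos: [437.7, -244.4, 65.2]
ee_rot: [3.141, -0.0, 2.749]
ft_force: [0.4, 0.5, -0.4]
opening: 0.001
grasp_force: 0.0
```

Call:
{"fn": "send_rows", "kwargs": {
  "rows": [
    [[-1,0,0,-0.001,0],[-1,0,0,0,0]]
  ]
}}

```text
time: 10.05
eef_pos: [437.7, -244.3, 64.2]
ee_rot: [3.141, -0.0, 2.749]
ft_force: [-0.0, -0.0, -0.2]
opening: -0.001
grasp_force: 0.0
```

Call:
{"fn": "send_rows", "kwargs": {
  "rows": [
    [[-1,0,0,-0.001,0],[-1,0,0,0,0]]
  ]
}}

```text
time: 10.25
eef_pos: [437.7, -244.3, 63.2]
ee_rot: [3.141, -0.0, 2.749]
ft_force: [0.1, -0.4, 0.6]
opening: 0.0
grasp_force: 0.0
```

Call:
{"fn": "send_rows", "kwargs": {
  "rows": [
    [[-1,0,0,-0.001,0],[-1,0,0,0,0]]
  ]
}}

```text
time: 10.45
eef_pos: [437.8, -244.3, 62.2]
ee_rot: [3.141, 0.0, 2.749]
ft_force: [0.1, 0.4, 1.0]
opening: 0.003
grasp_force: 0.2
```

Call:
{"fn": "send_rows", "kwargs": {
  "rows": [
    [[-1,0,0,-0.001,0],[-1,0,0,0,0]]
  ]
}}

```text
time: 10.65
eef_pos: [437.7, -244.3, 61.2]
ee_rot: [3.141, -0.0, 2.749]
ft_force: [-0.1, -0.5, -0.1]
opening: 0.001
grasp_force: 0.2
```

Call:
{"fn": "send_rows", "kwargs": {
  "rows": [
    [[-1,0,0,-0.001,0],[-1,0,0,0,0]]
  ]
}}

```text
time: 10.85
eef_pos: [437.7, -244.3, 60.2]
ee_rot: [3.141, -0.0, 2.749]
ft_force: [-0.1, -0.1, 1.1]
opening: 0.002
grasp_force: 0.2
```

Call:
{"fn": "send_rows", "kwargs": {
  "rows": [
    [[-1,0,0,-0.001,0],[-1,0,0,0,0]]
  ]
}}

```text
time: 11.05
eef_pos: [437.7, -244.4, 59.4]
ee_rot: [3.142, 0.0, 2.749]
ft_force: [0.4, -0.3, 1.9]
opening: -0.001
grasp_force: 0.9
```

Call:
{"fn": "send_rows", "kwargs": {
  "rows": [
    [[-1,0,0,-0.0005,0],[-1,0,0,0,0]]
  ]
}}

```text
time: 11.25
eef_pos: [437.8, -244.4, 59.2]
ee_rot: [-3.142, 0.0, 2.749]
ft_force: [-2.5, 0.7, 5.8]
opening: 0.002
grasp_force: 2.8
```

Run:
```python
from h import *
c=cam("scene"); p=proj(c,[[470,-264,62]])[0]; print(p)
u,v=map(int,p); u=max(u,60);v=max(v,50)
cv2.imwrite("pics/rock.png",cv2.resize(c["color"][v-50:v+50,u-60:u+60,::-1],(720,600),interpolation=cv2.INTER_CUBIC))
```

```text
[210.88100999 172.00146537]
```

View pics/rock.png

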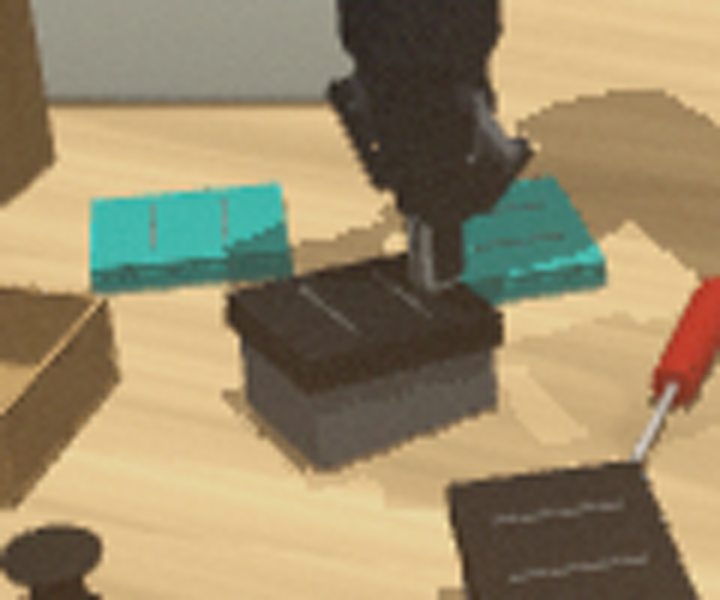

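The crop shows the fingertip at (435,285) on P4's right end, which dips and leaves the cover visibly tilted. I felt it give from 62.5 to 59.2 under 0 to 5 N, then meet a stop. So P4 is the one that rocks. I'll lift and move to its middle at (470,-264), then press.

Call:
{"fn": "send_rows", "kwargs": {
  "rows": [
    [[-1,0,0,0.005,0],[-1,0,0,0.006,0],[-1,0.016,-0.01,0,0],[-1,0.0162,-0.0098,0,0],[-1,0,0,0,0],[-1,0,0,-0.005,0],[-1,0,0,0,0]]
  ]
}}

```text
time: 12.0
eef_pos: [468.7, -263.3, 64.0]
ee_rot: [3.141, -0.002, 2.749]
ft_force: [-0.0, 0.0, 0.7]
opening: 0.005
grasp_force: 0.0
```

Call:
{"fn": "send_rows", "kwargs": {
  "rows": [
    [[-1,0,0,-0.001,0],[-1,0,0,-0.001,0],[-1,0,0,-0.001,0],[-1,0,0,0,0]]
  ]
}}

```text
time: 12.4
eef_pos: [469.5, -263.9, 62.4]
ee_rot: [3.141, -0.0, 2.749]
ft_force: [-1.8, 0.5, 5.7]
opening: -0.0
grasp_force: 2.8
```

Stiff contact at 62.4, as the catch should feel. I'll press on through it.

Call:
{"fn": "send_rows", "kwargs": {
  "rows": [
    [[-1,0,0,-0.001,0],[-1,0,0,-0.001,0],[-1,0,0,0,0]]
  ]
}}

```text
time: 12.7
eef_pos: [469.6, -263.9, 60.6]
ee_rot: [3.141, -0.0, 2.749]
ft_force: [-3.5, 2.3, 6.7]
opening: 0.002
grasp_force: 3.7
```

Call:
{"fn": "send_rows", "kwargs": {
  "rows": [
    [[-1,0,0,-0.001,0],[-1,0,0,-0.001,0],[-1,0,0,0,0]]
  ]
}}

```text
time: 13.0
eef_pos: [469.6, -263.9, 58.6]
ee_rot: [3.142, -0.0, 2.749]
ft_force: [-3.8, 1.6, 7.2]
opening: -0.003
grasp_force: 3.8
```

Call:
{"fn": "send_rows", "kwargs": {
  "rows": [
    [[-1,0,0,-0.001,0],[-1,0,0,-0.001,0],[-1,0,0,0,0]]
  ]
}}

```text
time: 13.3
eef_pos: [469.6, -263.9, 57.8]
ee_rot: [-3.141, 0.0, 2.749]
ft_force: [-6.2, 4.1, 18.3]
opening: -0.001
grasp_force: 9.1
```

It went down about 5 mm and is firm at 18 N. I'll hold briefly, lift, and recheck the end at light load.

Call:
{"fn": "send_rows", "kwargs": {
  "rows": [
    [[-1,0,0,-0.0004,0],[-1,0,0,0,0],[-1,0,0,0,0]]
  ]
}}

```text
time: 13.6
eef_pos: [469.6, -263.9, 57.8]
ee_rot: [-3.141, 0.001, 2.749]
ft_force: [-7.1, 3.9, 21.5]
opening: 0.001
grasp_force: 10.7
```

Call:
{"fn": "send_rows", "kwargs": {
  "rows": [
    [[-1,0,0,0.003,0],[-1,0,0,0.008,0],[-1,-0.016,0.01,0,0],[-1,-0.0162,0.0098,0,0],[-1,0,0,0,0],[-1,0,0,-0.006,0],[-1,0,0,0,0],[-1,0,0,-0.0015,0],[-1,0,0,0,0]]
  ]
}}

```text
time: 14.5
eef_pos: [438.0, -244.6, 58.6]
ee_rot: [3.141, -0.0, 2.749]
ft_force: [0.1, -0.2, -0.5]
opening: 0.001
grasp_force: 0.0
```

Call:
{"fn": "send_rows", "kwargs": {
  "rows": [
    [[-1,0,0,-0.001,0],[-1,0,0,0,0]]
  ]
}}

```text
time: 14.7
eef_pos: [437.9, -244.5, 57.9]
ee_rot: [3.142, 0.0, 2.749]
ft_force: [0.8, -0.3, 0.6]
opening: -0.004
grasp_force: 0.0
```

Call:
{"fn": "send_rows", "kwargs": {
  "rows": [
    [[-1,0,0,-0.0007,0],[-1,0,0,0,0]]
  ]
}}

```text
time: 14.9
eef_pos: [437.9, -244.5, 57.9]
ee_rot: [-3.141, 0.001, 2.749]
ft_force: [-0.9, 0.5, 6.6]
opening: -0.002
grasp_force: 3.3
```

Call:
{"fn": "send_rows", "kwargs": {
  "rows": [
    [[-1,0,0,0.003,0],[-1,0,0,0.03,0],[-1,0,0,0.04,0],[-1,0,0,0.04,0],[-1,-0.03,0.02,0.03,0],[-1,0,0,0,0],[-1,0,0,0,0]]
  ]
}}

```text
time: 15.6
eef_pos: [407.8, -224.4, 200.8]
ee_rot: [-3.141, 0.002, 2.749]
ft_force: [0.0, -0.2, -0.3]
opening: -0.0
grasp_force: 0.0
```

Run:
```python
from h import *
c=cam("scene"); u,v=210,172
cv2.imwrite("pics/end.png",cv2.resize(c["color"][v-50:v+50,u-60:u+60,::-1],(720,600),interpolation=cv2.INTER_CUBIC))
```

```text
(no output)
```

View pics/end.png

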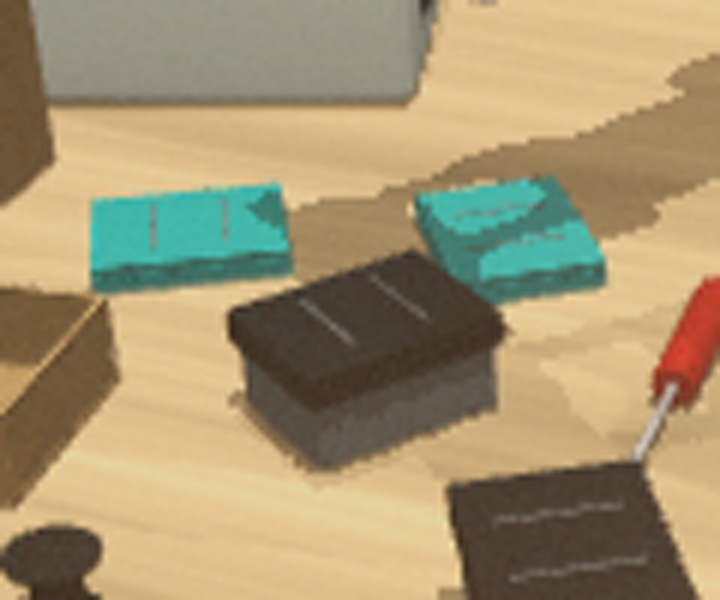

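The crop shows P4's cover level and low on its housing at (370,330), with nothing touching it. Its end held rigid at 57.9 under 6.6 N, the same height as the middle.

```bash
python3 -c "
from cell import *
print(job_done())"
```

```text
the job is handed in; nothing more can be done
None
```

The rocking cover was the one at about (470, -264) mm: I pressed its middle down about 5 mm until it was home and level, checked that its near end no longer gives, let go and handed the job in; the other three covers felt rigid, each tested at one end.

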